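# Slide the pot foot through the divider's gateway

### The arm

A 6-joint arm with a two-finger parallel gripper is mounted at the origin on the work surface. World frame = base frame: x ahead of the robot, y to its left, z up, the work surface at z = 0. Lengths are in m, angles in degrees, forces in N, time in s.
With the tool pointing down it reaches from about 0.35 to 0.875 m from the base axis. Payload 4.2 kg.
Tool frame: the origin (TCP) lies midway between the tips of the shut fingers; the grasp point (between the pads) lies 19 mm behind it; z points along the fingers, y is the line along which they close (so a half turn about z gives the same grasp; the last joint's range is limited). The gripper opens to 87 mm and grips with 3 to 60 N. Pads are 19 mm wide; open, the fingers measure 117 mm over their backs; the gripper's body (75 mm by 190 mm) begins 51 mm behind the grasp point.
Start: joints at [-58.006, 22.042, 0.453, 0, -68.411, -14.817], TCP at [0.185, -0.597, 0.223] pointing down, gripper open.
Joint ranges: [-179.83, 179.83], [-69.29, 118.12], [-61.27, 80.66], [-181.25, 117.63], [-171.15, -9.14], [-177.46, 177.46]. Speed limits (degrees/s): [159.86, 159.86, 180, 180, 180, 180].

### API

Orientations are given as [roll, pitch, yaw] about the fixed x, y, z axes, in that order (R = Rz(yaw) Ry(pitch) Rx(roll)).
In Python, from workcell import env gives the robot as it stands. The module is installed in compiled form; this text tells all that it offers. Calls block until the motion is done:
- env.goto(position, orientation): joint-space move of the TCP to a pose.
- env.move_straight(position, rotation=None, rate=0.15, force_limit=None): straight line of the TCP; rotation=None keeps the orientation; rate is the mean speed in m/s. With force_limit (N) it stops when the force on the tool has changed by that much, and returns True; else False.
- env.set_joints(angles): joint-space move.
- env.gripper_to(opening, grasp_force=None): opening from 0.0 (shut) to 1.0 (fully open); grasp_force is the grip in N (None keeps the last); returns when the fingers have stopped.
- env.dwell(seconds).
- env.inverse_kinematics(position, orientation): joint angles nearest the present ones, or None.
- env.read_state(): the state.
- env.grab_frame(name): name is "side" or "top" or "wrist"; returns a dict with "image" (480x640x3 uint8, blue, green, red), "fx", "fy", "cx", "cy" (pixels), "position" and "orientation" of the camera in the world. Camera axes: x right, y up, looking along -z (the intrinsics and any distortion apply to the point x, -y, -z); pixel columns grow to the right and rows downward; lengths in m; the calibration is good to about 2 mm. The wrist camera is an equidistant fisheye: a pixel r from the principal point sees the ray r / f radians off the axis. A picture is of the moment at which its call begins. There is no depth.
A pose or a line that the arm cannot do raises env.Unreachable and nothing moves.
- env.close_job(): hands the job in; it is judged then, once.
Trained networks look in a picture, given as the dict that the camera call returned (one of the last four; its "shot" number tells which), for a name from the list of things; names that differ only in an ending like _2 or _b are one class to them, and where a whole thing is asked for, a point or a joint stands for the part that bears it (a point fixed in the world has none). Each returns a list of dicts, best first, with "score" (0 to 1); they miss things now and then, are a little off and sometimes report something else, mostly with a low value. They report only what shows in the picture. A call takes as long as a camera call. They do not tell look-alikes from the thing itself.
- env.search_frame(picture, thing): "xyz" ([x, y, z] in m, in world coordinates, good to about 4 mm: the middle of the surface that is visible of it).
- env.trace(picture, thing): "mask" (480x640 bool, what is visible of it).
The state is a dict: "clock": time; "joint_positions": joint angles; "qvel": joint speeds; "joint_torque": joint torques, N m; "position": TCP position; "tool_rot": TCP orientation; "force": force on the tool from outside, world axes, zero at the start; "wrist_torque": the same for the moment, N m; "opening": opening from 0.0 (shut) to 1.0 (fully open); "finger_force": force on a finger pad.
Only numpy, scipy, OpenCV 4.12 (cv2) and the standard library are available. Lean on these libraries where they do the work, as an engineer would, in place of code of your own. Each camera call takes 0.05 s, during which the arm holds its last target. There are 200 camera calls.

### The job

In the open storage bench, push the loose white ceramic pot foot through the narrow gateway in the green divider, until the whole foot is past the divider, in the blue-floored bay where the other pot foot is kept. Only push it with the fingertips: it stays flat on the floor and is never picked up. Do not disturb the other pot foot, the stacked black pots, the red cultivator or the steel widger, and leave the robot clear of everything.

Things in the scene. Friction and masses are not known exactly. Their poses are not given: they have to be found in the camera images.
- divider: Fixed green divider; place and yaw vary. Origin on the floor, mid-gateway. It runs along its x; the passage runs along its y; the blue-floored bay is the +y side (340 wide, 330 mm deep, level with the floor). Gateway 70 mm wide between two round posts, 28 mm diameter, 40 mm high, centred at x = -49 and +49 mm; from each a rib 18 mm thick, 36 mm high runs out to x = -165 or +165 mm.
- foot_center (a point): Centre (17 mm above the floor) of the white ceramic pot foot to be pushed: a flat block 64 mm wide (its x), 100 mm long (its y), 34 mm high, upright corners rounded to 12 mm, about 0.3 kg, four thin grey strips across its top. It starts on the -y side of the divider, its y axis within about 30 degrees of the divider's y. It slides with ordinary friction and stays where left.
- foot_front (a point): Middle of the pot foot's end face at its own +y, 50 mm from its centre, 17 mm above the floor.
- foot_rear (a point): Middle of the pot foot's end face at its own -y, 50 mm from its centre, 17 mm above the floor.
- mate_center (a point): Centre (17 mm above the floor) of the other, identical pot foot, already kept at the far end of the bay with its long side (its own y) across the passage, so about 32 mm of it reach towards the gateway. Loose: leave it alone.
- pots: Stacked pair of black plastic pots, one loose thing 111 mm across and 112 mm high; origin at the centre of its underside. Leave it alone.
- cultivator: Red plastic hand cultivator lying on the floor, 240 mm long along its y (handle at -y, three prongs at +y), 66 mm wide, 31 mm high; origin on the floor half-way along. Leave it alone.
- widger: Stainless steel widger lying flat, 200 mm long along its y, 26 mm wide, 4 mm thick; origin on its underside half-way along. Leave it alone.
Mind the look-alikes: they are no part of the job. Leave any brown or pink look-alike of the part that bears foot_center alone.

How it is judged:
By the outcome, as a careful person would: the job done as asked, in the order asked, and still so for the second after the job is handed in, with the robot touching nothing.
It also fails if it takes over 70 s, if anything falls off the work surface, if the arm or the gripper's body presses on something with over 40 N, if the wrist force passes 120 N, or if a joint passes its speed limit or range.

## Working session

There is one attempt and no reset: what is moved stays moved. The work goes in short steps, each a Python script; the robot and the scene stay as the last script left them, time stands still between calls to the robot, and variables do not carry over. Pictures are saved under pics/ and viewed, at most 10 in all, crops included, and the job is handed in when it is done.

```bash
mkdir -p pics
python3 - <<'E'
from workcell import env
import cv2
for n in("top","side"):
    p=env.grab_frame(n); cv2.imwrite(f"pics/{n}0.png",p["image"])
    print(n,p["position"],p["orientation"],p["fx"],p["fy"],p["cx"],p["cy"],[k for k in p])
    for t in("divider","foot_center","mate_center","foot_front","foot_rear","pots","cultivator","widger"):
        print(t,[(round(d["score"],2),[round(float(v),3) for v in d["xyz"]]) for d in env.search_frame(p,t)][:4])
print(env.read_state()["clock"],env.read_state()["tool_rot"])
E
```

```text
top [ 0.35679836 -0.03829319  1.24268472] [ 10.20995731  -0.48003221 -89.56036675] 583.9281783068121 583.9281783068121 324.7279314182024 226.21459591169386 ['image', 'fx', 'fy', 'cx', 'cy', 'position', 'orientation', 'shot']
divider [(0.86, [0.54, 0.154, 0.001])]
foot_center [(0.87, [0.506, -0.422, 0.037]), (0.63, [0.532, -0.215, 0.032]), (0.56, [0.648, -0.442, 0.032])]
mate_center [(0.65, [0.539, 0.267, 0.035])]
foot_front [(0.84, [0.646, -0.438, 0.037]), (0.61, [0.534, -0.214, 0.037]), (0.61, [0.502, -0.426, 0.033])]
foot_rear [(0.93, [0.649, -0.443, 0.037]), (0.7, [0.534, -0.214, 0.035]), (0.65, [0.504, -0.418, 0.035])]
pots [(0.67, [0.763, 0.291, 0.072])]
cultivator [(0.74, [0.737, -0.255, 0.009]), (0.61, [0.362, -0.273, 0.028])]
widger [(0.84, [0.736, -0.255, 0.008])]
side [0.37610204 0.73657543 0.89854288] [  42.95145882   -0.47672867 -167.6611023 ] 553.5663544379927 553.5663544379927 313.92695958436053 239.95262430774298 ['image', 'fx', 'fy', 'cx', 'cy', 'position', 'orientation', 'shot']
divider [(0.98, [0.543, 0.172, 0.001])]
foot_center [(0.86, [0.506, -0.404, 0.037]), (0.84, [0.653, -0.425, 0.034]), (0.62, [0.541, -0.197, 0.034])]
mate_center [(0.6, [0.538, 0.281, 0.034])]
foot_front [(0.85, [0.538, -0.197, 0.035]), (0.78, [0.506, -0.398, 0.03]), (0.65, [0.65, -0.424, 0.034]), (0.22, [0.366, -0.245, 0.027])]
foot_rear [(0.79, [0.5, -0.403, 0.032]), (0.77, [0.651, -0.423, 0.029]), (0.62, [0.537, -0.19, 0.038])]
pots [(0.82, [0.756, 0.278, 0.083])]
cultivator [(0.97, [0.364, -0.248, 0.026]), (0.53, [0.54, -0.189, 0.032])]
widger [(0.81, [0.741, -0.248, 0.008])]
0.9 [-1.79996337e+02  9.58893508e-04 -1.62827161e+02]
```

View pics/top0.png

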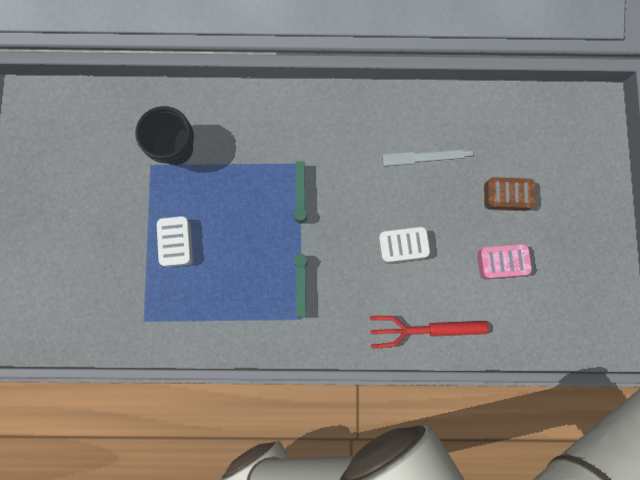

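The white blocks are at (405,244), on the right, and (174,242), in the bay, which is the mate. The brown (512,194) and pink (506,262) blocks are look-alikes. The loose white one at (405,244) fits the description. Next I'll fit models to the silhouettes, and confirm in a crop.

```bash
cat > h.py <<'E'
import numpy as np, cv2
from scipy.spatial.transform import Rotation as R
from scipy.optimize import minimize
def proj(p,X,fish=False):
    c=(np.asarray(X)-p["position"])@R.from_euler("xyz",p["orientation"],degrees=True).as_matrix()
    x,y,z=c[:,0],-c[:,1],-c[:,2]
    if fish:
        r=np.hypot(x,y); k=np.arctan2(r,z)/np.maximum(r,1e-9)
    else: k=1/z
    return np.c_[p["fx"]*x*k+p["cx"],p["fy"]*y*k+p["cy"]]
def prism(pts,h): pts=np.array(pts,float); return np.r_[np.c_[pts,0*pts[:,0]],np.c_[pts,0*pts[:,0]+h]]
A=np.linspace(0,2*np.pi,25)[:-1]
FOOT=[prism([(sx*.020+.012*np.cos(a),sy*.038+.012*np.sin(a)) for sx in(-1,1) for sy in(-1,1) for a in A],.034)]
DIV=sum([[prism([(s*.049+.014*np.cos(a),.014*np.sin(a)) for a in A],.040),
     prism([(s*.049,-.009),(s*.049,.009),(s*.165,-.009),(s*.165,.009)],.036)] for s in(-1,1)],[])
def place(parts,q):
    c,s=np.cos(q[2]),np.sin(q[2]); M=np.array([[c,-s,0],[s,c,0],[0,0,1]])
    return [P@M.T+[q[0],q[1],0] for P in parts]
def render(p,parts,q,fish=False,S=4):
    im=np.zeros((480*S,640*S),np.uint8)   # supersampled
    for P in place(parts,q):
        u=(proj(p,P,fish)+.5)*S-.5
        cv2.fillConvexPoly(im,cv2.convexHull(np.round(u).astype(np.int32)),255)
    return cv2.resize(im,(640,480),interpolation=cv2.INTER_AREA)/255.
def fit(views,parts,q0):  # views: (picture,mask,fish)
    f=lambda q:sum(np.abs(render(p,parts,q,fi)-m).sum()/m.sum() for p,m,fi in views)
    q=np.array(q0,float)
    for st in(.012,.003,.001):
        sim=np.array([q]+[q+d for d in np.diag([st,st,st*8])])
        q=minimize(f,q,method="Nelder-Mead",options=dict(initial_simplex=sim,xatol=1e-5,fatol=1e-5,maxiter=150)).x
    return q,f(q)/len(views)
def colmask(p,kind,box=None):
    h=cv2.cvtColor(p["image"],cv2.COLOR_BGR2HSV).astype(int); H,S,V=h[...,0],h[...,1],h[...,2]
    return (H>50)&(H<90)&(S>70) if kind=="green" else (V>150)&(S<45)
def show(q): return [round(float(q[0]),4),round(float(q[1]),4),round(float(np.degrees(q[2])),2)]
E
python3 - <<'E'
from workcell import env
from h import *
vs={}
for n in("top","side"):
    p=env.grab_frame(n)
    g=colmask(p,"green").astype(float)
    md=[d["mask"] for d in env.trace(p,"divider")][:1]
    mf=env.trace(p,"foot_center")
    vs[n]=(p,g)
    print(n,"green px",g.sum(),"trace",md and md[0].sum())
    if md: g=g*cv2.dilate(md[0].astype(np.uint8),np.ones((9,9)))
    vs[n+"d"]=(p,g,False)
    print("div",[ (show(a),round(b,2)) for a,b in [fit([(p,g,False)],DIV,(.535,.03,0))]])
    for nm,q0 in(("foot",(.536,-.206,0)),("mate",(.54,.275,1.57))):
        u=proj(p,[[q0[0],q0[1],.034]])[0]
        best=min(mf+env.trace(p,"mate_center"),key=lambda d:np.hypot(*(np.argwhere(d["mask"]).mean(0)[::-1]-u)))
        m=best["mask"].astype(float); vs[n+nm]=(p,m,False)
        a,b=fit([vs[n+nm]],FOOT,q0); print(nm,show(a),round(b,2),m.sum(),u)
for nm,P,q0 in(("d",DIV,(.535,.03,0)),("foot",FOOT,(.536,-.206,0)),("mate",FOOT,(.54,.275,1.57))):
    a,b=fit([vs["top"+nm],vs["side"+nm]],P,q0); print("both",nm,show(a),round(b,2))
im=vs["top"][0]["image"]; im2=vs["side"][0]["image"]
c=cv2.resize(im[150:350,120:550],None,fx=1.8,fy=1.8); cv2.imwrite("pics/crop.png",c)
E
```

```text
top green px 1068.0 trace 23043
div [([0.5519, 0.0051, 1.08], np.float64(0.16))]
foot [0.5376, -0.2127, 7.39] 0.03 1534.0 [400.65209775 245.03392736]
mate [0.5405, 0.2718, 96.78] 0.04 1607.0 [170.5907506  241.10901487]
side green px 6362.0 trace 26115
div [([0.5508, 0.0016, 1.58], np.float64(0.11))]
foot [0.5398, -0.2161, 7.94] 0.06 1028.0 [330.32306238 192.66698852]
mate [0.5418, 0.2684, 95.8] 0.05 2305.0 [274.47481102 373.84275343]
both d [0.5512, 0.0043, 1.4] 0.15
both foot [0.5389, -0.214, 7.39] 0.06
both mate [0.5409, 0.2707, 96.96] 0.06
```

View pics/crop.png

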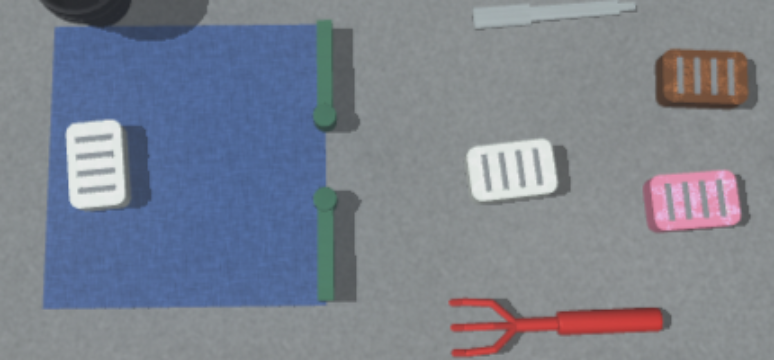

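View pics/side0.png

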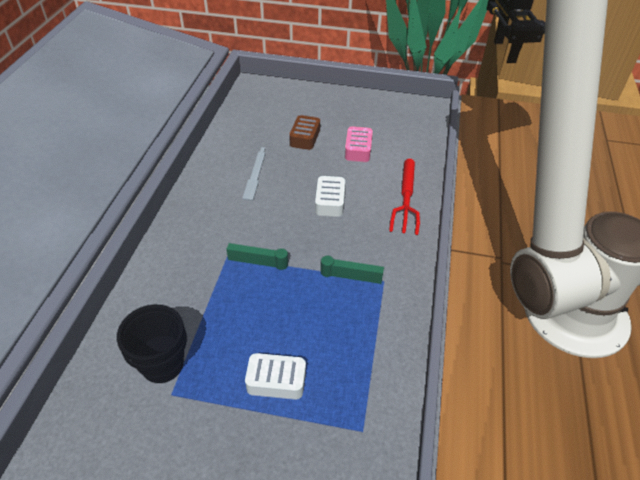

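The crop confirms the loose white foot with grey strips at (405,244); it is neither the brown nor the pink block, and it is not the mate in the bay. It needs to move about 18 mm in +x and turn −6° to line up. I'll nudge it sideways with two spread fingertips first, then push it from the rear.

```bash
cat > look.py <<'E'
from h import *
def look(env,q0,names=("top","side"),save=None):
    vs=[];ims=[]
    for n in names:
        p=env.grab_frame(n); ims.append(p["image"]); u=proj(p,[[q0[0],q0[1],.034]])[0]
        ms=[d["mask"] for d in env.trace(p,"foot_center")]
        ms=[m for m in ms if m.any() and np.hypot(*(np.argwhere(m).mean(0)[::-1]-u))<25]
        if not ms: print(n,"no mask"); continue
        v=(p,ms[0].astype(float),False); vs.append(v)
        a,b=fit([v],FOOT,q0); print(n,show(a),round(b,3))
    if save: cv2.imwrite(save,np.hstack([i[80:400,130:530] for i in ims]))
E
python3 - <<'E'
from workcell import env
from look import *
f=np.array([.5385,-.2135]);yaw=7.4
D=np.array([.5512,.0043]);dy=1.4
dx=lambda a:np.array([np.cos(np.radians(a)),np.sin(np.radians(a))])
s=np.dot(f-D,[-dx(dy)[1],dx(dy)[0]]); tgt=D+s*np.array([-dx(dy)[1],dx(dy)[0]])
print("target",tgt)
env.gripper_to(.45)
pre=f-.065*dx(yaw)
env.goto([*pre,.13],[180,0,yaw])
env.move_straight([*pre,.012])
env.move_straight([*(f-.0425*dx(yaw)),.012],rate=.06)
e=tgt-.0415*dx(dy)
env.move_straight([*e,.012],[180,0,dy],rate=.03)
print(env.read_state()["force"])
env.move_straight([*(e-.03*dx(dy)),.012],rate=.08)
env.move_straight([*(e-.03*dx(dy)),.13],rate=.2)
r=tgt+.085*np.array([dx(dy)[1],-dx(dy)[0]])
# choose half turn with the easier joint 6
c=[(abs(q[5]),y) for y in(90+dy,-90+dy) if (q:=env.inverse_kinematics([*r,.13],[180,0,y])) is not None]; print(c)
env.goto([*r,.13],[180,0,min(c)[1]])
look(env,(*tgt,np.radians(dy)),save="pics/a1.png")
print(env.read_state()["clock"])
E
```

```text
target [ 0.55651216 -0.21305979]
[-0.51385775  0.59829678 -0.07823295]
[(np.float64(165.13743330220294), 91.4), (np.float64(14.862566697797067), -88.6)]
top [0.5446, -0.2323, 44.81] 2.077
side [0.559, -0.2152, 1.39] 0.084
9.2583
```

View pics/a1.png

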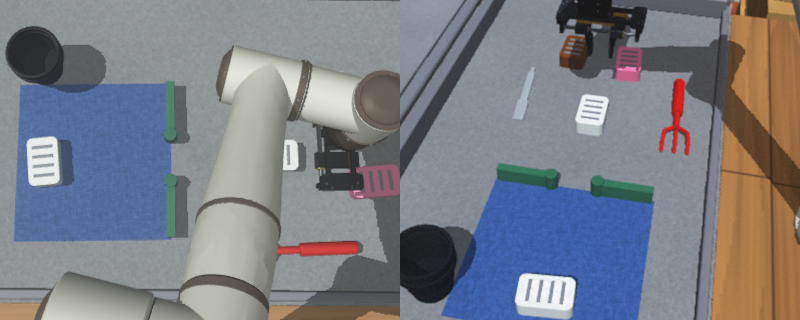

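The side view shows the foot at yaw 1.4°, almost on the passage line, and nothing else has moved. In the top view the arm hides it. I'll push it from the rear to just short of the gateway, then look again with the wrist camera.

Run:
```python
from workcell import env
from look import *
D=np.array([.5512,.0043]);dy=1.4
a=np.radians(dy); X=np.array([np.cos(a),np.sin(a)]);Y=np.array([-X[1],X[0]])
P=lambda s,l=0:D+s*Y+l*X   # s along passage (divider y)
env.gripper_to(.1)
s0=-.2175
env.move_straight([*P(s0-.08,.001),.13])
env.move_straight([*P(s0-.08,.001),.012],rate=.2)
env.move_straight([*P(s0-.062,.001),.012],rate=.06)
env.move_straight([*P(-.082-.0595,.0),.012],rate=.05)
print(env.read_state()["force"])
env.move_straight([*P(-.082-.08,0),.012],rate=.1)
env.move_straight([*P(-.082-.12,0),.22],rate=.2)
look(env,(*P(-.082),a),("side",))
p=env.grab_frame("wrist"); cv2.imwrite("pics/w1.png",p["image"]); print(p["position"],p["orientation"],p["fx"],p["cx"],p["cy"])
g=colmask(p,"green").astype(float); 
# largest two green blobs only
n,lab,st,_=cv2.connectedComponentsWithStats(g.astype(np.uint8)); print(st[st[:,4]>100])
ms=env.trace(p,"foot_center"); print([(round(d["score"],2),d["mask"].sum(),np.argwhere(d["mask"]).mean(0)) for d in ms])
for nm,w in(("div",D),("foot",P(-.082))): print(nm,proj(p,[[*w,.03]],True))
print(env.read_state()["clock"])
```

```text
[ 0.10390102 -1.36557354 -0.6529851 ]
side [0.5547, -0.0783, 0.26] 0.032
[ 0.55786642 -0.27119694  0.38021389] [-1.57791946e+01 -1.50873710e-01 -1.78563356e+02] 371.64829954431775 321.9791561989019 244.3275640554874
[[     0      0    640    480 304313]]
[(0.93, np.int64(1828), array([ 12.83041575, 228.03884026])), (0.92, np.int64(1237), array([316.20776071, 321.77445432])), (0.91, np.int64(3130), array([ 21.89808307, 380.2313099 ]))]
div [[320.98233337 389.75146997]]
foot [[320.93671587 329.63853725]]
16.1917
```

View pics/w1.png

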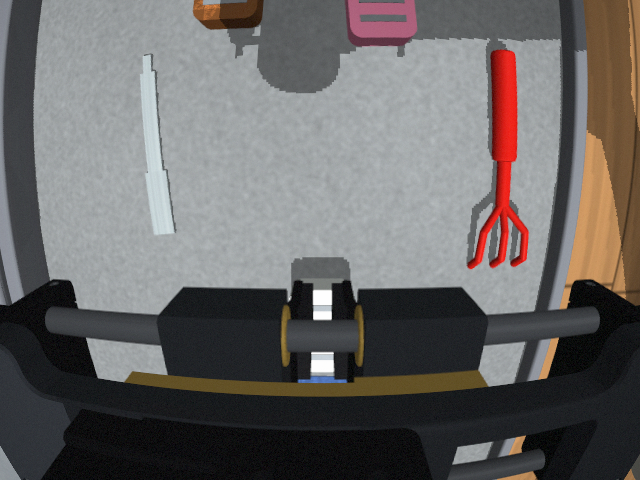

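The wrist camera sits on the rear side of the gripper, so the gateway is hidden behind the gripper. I'll go back to the start pose, where both fixed cameras had a clear view.

Run:
```python
from workcell import env
from look import *
D=np.array([.5512,.0043]);a=np.radians(1.4)
env.set_joints([-58.006,22.042,.453,0,-68.411,-14.817])
ims=[];Ds=[];Fs=[]
for n in("top","side"):
    p=env.grab_frame(n); ims.append(p["image"])
    g=colmask(p,"green").astype(float)
    u=proj(p,place(DIV,(*D,a))[0]) ; allu=np.vstack([proj(p,Q) for Q in place(DIV,(*D,a))])
    lo,hi=allu.min(0).astype(int)-8,allu.max(0).astype(int)+8
    box=np.zeros_like(g); box[lo[1]:hi[1],lo[0]:hi[0]]=1; g*=box
    d=(p,g,False); u=proj(p,[[.5547,-.08,.034]])[0]
    ms=[m["mask"] for m in env.trace(p,"foot_center")]
    m=min(ms,key=lambda m:np.hypot(*(np.argwhere(m).mean(0)[::-1]-u))).astype(float)
    f=(p,m,False); Ds.append(d);Fs.append(f)
    qd,e1=fit([d],DIV,(*D,a)); qf,e2=fit([f],FOOT,(.5547,-.08,.01))
    r=place([np.array([[*(qf[:2]-qd[:2]),0.]])],(0,0,-qd[2]))[0][0]
    print(n,"div",show(qd),round(e1,2),"foot",show(qf),round(e2,2),"rel mm",np.round(r*1000,1),"relyaw",np.degrees(qf[2]-qd[2]))
# zoomed gate views
t=[]
for im,(x0,y0) in zip(ims,((250,150),(200,160))):
    t.append(cv2.resize(im[y0:y0+150,x0:x0+200],None,fx=2,fy=2,interpolation=cv2.INTER_CUBIC))
cv2.imwrite("pics/g1.png",np.hstack(t)); print(env.read_state()["clock"])
```

```text
top div [0.5514, 0.0046, 1.45] 0.17 foot [0.5535, -0.0759, 0.87] 0.04 rel mm [  0.1 -80.6   0. ] relyaw -0.5796439315742264
side div [0.5511, 0.0019, 1.02] 0.11 foot [0.5547, -0.0783, 2.23] 0.03 rel mm [  2.2 -80.3   0. ] relyaw 1.209937458936843
18.3583
```

View pics/g1.png

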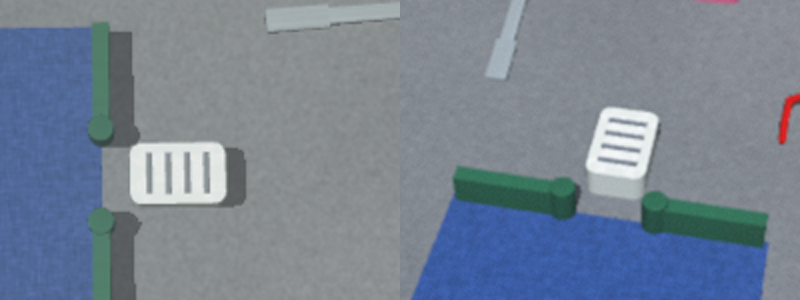

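The picture shows the foot lined up with the gateway, just short of it: about 1 mm lateral error and 0° yaw. I'll push it through with a force guard.

Run:
```python
from workcell import env
from look import *
D=np.array([.5513,.0043]);dy=1.4
a=np.radians(dy); X=np.array([np.cos(a),np.sin(a)]);Y=np.array([-X[1],X[0]])
P=lambda s,l=0:D+s*Y+l*X
l=.0007; ok=True
env.goto([*P(-.165,l),.13],[180,0,-88.6])
env.move_straight([*P(-.165,l),.012],rate=.2)
env.move_straight([*P(-.143,l),.012],rate=.08)
for s in(-.10,-.06,-.02,.034):
    hit=env.move_straight([*P(s,l*min(1,max(0,(-s-.02)/.08))),.012],rate=.04,force_limit=15)
    st=env.read_state(); print(s,hit,np.round(st["force"],1),np.round(st["position"],4))
    if hit: ok=False;break
if ok:
    env.move_straight([*P(.014),.012],rate=.08)
    env.move_straight([*P(.014),.2],rate=.2)
    env.set_joints([-58.006,22.042,.453,0,-68.411,-14.817])
    look(env,(*P(.095),a),save="pics/f1.png")
print(env.read_state()["clock"])
```

```text
-0.1 False [ 0.2 -0.3  0.5] [ 0.5544 -0.0954  0.0119]
-0.06 False [ 0.5  0.1 -0.2] [ 0.5535 -0.0555  0.0122]
-0.02 False [ 0.6 -0.1  0.3] [ 0.5518 -0.0153  0.0118]
0.034 False [-0.   0.5 -0.3] [0.5509 0.0385 0.0123]
top [0.5482, 0.1008, 0.68] 0.068
side [0.5496, 0.0963, 3.28] 0.065
30.8667
```

View pics/f1.png

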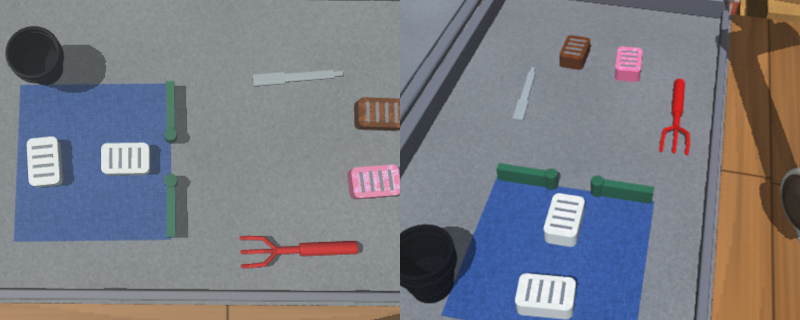

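The foot at (125,158) in the top view is wholly on the blue floor past the divider. The mate, pots, cultivator and widger are undisturbed, and the arm is clear.

```bash
python3 -c "
from workcell import env
print(env.close_job())"
```

```text
the job is handed in; nothing more can be done
None
```

The white pot foot was pushed through the gateway and lies flat in the blue-floored bay, with its rear about 3 cm past the divider posts; nothing else moved, the robot is back at its start pose touching nothing, and the job is handed in after about 31 s.

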